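Set the electrode gap with a gauge against the sprung carriage

ROBOT

A 6-joint arm with a two-finger parallel gripper is mounted at the origin on a cart in front of the work surface, level with it; the furniture and walls round the work are solid. World frame = base frame: x ahead of the robot, y to its left, z up, the work surface at z = 0. Lengths are in mm, angles in rad, forces in N, time in s.
With the tool pointing down it reaches from about 275 to 750 mm from the base axis. Payload 10.2 kg.
Tool frame: the origin (TCP) lies at the very end of the fingers, on their centre line; the grasp point (between the pads) lies 19 mm behind it; z points along the fingers, y is the line along which they close (so a half turn about z gives the same grasp; the last joint's range is limited). The gripper opens to 85 mm and grips with 20 to 120 N. Pads are 22 mm wide; open, the fingers measure 114 mm over their backs; the gripper's body (76 mm by 85 mm) begins 54 mm behind the grasp point. The pads swing forward as they close: fully open they stand 13 mm farther back than shut.
Start: joints at [1.001, 0.313, 1.498, -0, 1.331, -0.223], TCP at [178.455, 493.746, 231.294] pointing down, gripper open.
Joint ranges: [-2.94, 2.94], [-0.97, 2.17], [0.19, 2.56], [-1.23, 4.37], [0.02, 3.11], [-2.88, 2.88]. Speed limits (rad/s): [2.39, 2.39, 3.01, 3.14, 3.14, 3.14].

INTERFACE

Orientations are given as a unit quaternion [w, x, y, z].
In Python, from rig import monitor, eyes, job gives the robot as it stands. The module is installed in compiled form; this text tells all that it offers.
- The arm moves only by the tool send_rows, never from a script. Its argument "targets" is one flat list of numbers, 7 for each row, row after row: the turn, a rotation vector about the tool's x, y, z in degrees, then the shift along the tool's x, y, z in units of 60 mm (1.0 is 60 mm), then the opening, from -1 (shut) to 1 (fully open), so that 0 is half open. A call has 1 to 5 rows; each row shifts and turns the commanded pose from where the row before left it, along the tool's axes as they then stand; what a row does not reach is not made up. A row lasts 1/8 s, in which the tool goes at most 62.5 mm and 10.7 degrees, less where a joint would pass 70% of its speed; a pose out of reach is approached as far as the arm can. A call is refused whole if a number of a shift passes 1 or a number of a turn 10.7, either way. A call with a gripper value outside its range is refused whole. The fingers move at their own pace and stop on an object; "newtons" is the grip in N (left out, the last holds). Time passes only in rows, so rows that do not move let the fingers close. It gives the time, the measured TCP pose, the force, the opening and the grip force at its end, in the units of the state.
- monitor.sense(): the state, without advancing time (a new reading comes with each control period).
- eyes.capture(name): name is "side" or "top"; returns a dict with "img" (480x640x3 uint8, red, green, blue), "K" (3x3 intrinsics, pixels), "distortion" ([k1, k2, p1, p2, k3] as OpenCV has them; the pictures are not rectified), "R" (3x3) and "t" (3): a world point X has camera coordinates R X + t. Camera axes: x right, y down, z forward; pixel columns grow to the right and rows downward; lengths in mm; the calibration is good to about 2 mm. A picture is of the moment at which its call begins. There is no depth.
- job.finish_job(): hands the job in; it is judged then, once.
The state is a dict: "time_s": time; "joints": joint angles; "dq": joint speeds; "tau": joint torques, N m; "eef_pos": TCP position; "ee_rot": TCP orientation; "force": force on the tool from outside, world axes, zero at the start; "wrist_torque": the same for the moment, N m; "grip_width": opening from 0.0 (shut) to 1.0 (fully open); "grip_force": force on a finger pad.
Only numpy, scipy, OpenCV 4.12 (cv2) and the standard library are available. Lean on these libraries where they do the work, as an engineer would, in place of code of your own. Each camera call takes 0.05 s, during which the arm holds its last target. There are 200 camera calls.

TASK

Set the gap of the electroporation electrodes with the 8 mm gauge, the thickest and tallest of the three in the stand: take it out, lower it between the two electrode plates until its cross-bar rests on the blocks, and let go of it. Then push the sprung carriage by its thumb plate until the gauge is nipped firmly between the two plates, without forcing it, and finish while still holding the carriage pushed home like this, so that a colleague can tighten the lock screw. Leave the other two gauges in the stand and do not disturb the things lying around.

Things in the scene. Friction and masses are not known exactly. Their poses are not given: they have to be found in the camera images.
- electrode_stage: Electrode stage, fixed on the bench: dark base plate 150 x 94 mm, a fixed white block 82 mm wide and, across the gap, a white sprung carriage. Origin: on the bench below the middle of the fixed plate's face. x level, the way the carriage closes; y level, along the plates; z up. Fixed block x = 0 to 45 mm; parted carriage x = -64 to -14 mm; both have flat tops at z = 52 mm, like the plates
- gap_mid (a point): Middle of the open gap, level with the tops of the plates, 52 mm above the bench (stage x = -7, y = 0); fixed to the stage. The open gap is 14 mm wide (stage x); blade room in it: 42 mm along y between two guide rods (rods lie 15 to 22 mm above the bench), free below down to 10 mm above the bench. Sprung plungers bridge it 31 mm to either side
- carriage (a joint): Travel of the carriage towards the fixed plate, m: 0 = parted by its springs (gap 14 mm), 0.006 = gap 8 mm, at most 0.013. The springs push back with 4 N at 0 and 9 N at 0.006; what is pushed beyond that goes into the gauge. Let go, it springs back to 0
- push_face (a point): Middle of the rear face of the thumb plate, 64 mm above the bench; moves with the carriage. Push here along stage +x. The thumb plate is an upright plate on the carriage's rear end, 30 mm wide (stage y), 10 mm thick (forward of this face), from 52 to 78 mm above the bench. Behind it only a low end block, 14 mm long, top at 36 mm. The lock screw (knurled brass, carriage's +y side) is not to be turned
- fixed_plate: Steel electrode plate, 40 mm wide (stage y), 36 mm high, on the fixed block: the hard stop for the gauge. Its face lies at stage x = 0. Same origin and axes as the stage. A like plate on the carriage faces it
- gauge_8: 8 mm gauge: upright flat steel strip 8 mm thick (own x), 24 mm wide (own y), 86 mm tall, 60 to 130 g. Origin: middle of its lower edge, z up. Blade z = 0 to 34 mm; cross-bar (depth stop) 30 mm along x, 24 mm along y, z = 34 to 40 mm; handle, the same strip, z = 40 to 86 mm. Half a turn about z is the same. Lower edge 12 mm above the bench in the stand, 18 mm when down between the plates
- gauge_5: 5 mm gauge: like the 8 mm one, but 5 mm thick, handle from z = 40 to 78 mm. Stays in the stand
- gauge_3: 3 mm gauge: like the 8 mm one, but 3 mm thick, handle from z = 40 to 70 mm. Stays in the stand
- gauge_stand: Grey gauge stand, fixed on the bench, 152 mm (own x) x 56 mm (own y) x 46 mm high; origin: middle of its underside. Three slots 11 mm (x) x 27.5 mm (y), 40 mm deep, at x = -46, 0 and 46 mm, y = 0; a gauge hangs in each by its cross-bar, its own x along the stand's x; which gauge is where varies
- bystander_petri: Closed petri dish, 61 mm across, 15 mm high; origin under its middle. Leave alone
- bystander_timer: Lab timer, 66 x 66 x 20 mm; origin under its middle. Leave alone
- bystander_forceps: Steel forceps lying on the bench, 125 mm long, 16 mm wide, 8 mm high; origin under the middle. Leave alone
- bystander_vial: Glass vial standing, 23 mm across, 62 mm high; origin under its middle. Leave alone
Not all that is in view belongs to the job. Leave any orange look-alike of the electrode_stage alone.

How it is judged:
By the outcome, as a careful person would: the job done as asked, in the order asked, and still so for the second after the job is handed in, while the arm keeps its last pose, push and grip.
It also fails if it takes over 58 s, if anything falls off the work surface, if the arm or the gripper's body presses on something with over 40 N, if the wrist force passes 120 N, or if a joint passes its speed limit or range.

## Working session

There is one attempt and no reset: what is moved stays moved. The work goes in short steps, Python scripts to look and compute and a tool call to move; the robot and the scene stay as the last step left them, time stands still between calls to the robot, and variables do not carry over. Pictures are saved under pics/ and viewed, at most 10 in all, crops included, and the job is handed in when it is done.

Besides the shell and the picture viewer there is one more tool, called after "Call:" as name(argument=value, ...) on one line, values as JSON. send_rows: Moves the arm, as the interface text tells. Its arguments: {"type":"object","properties":{"targets":{"type":"array","items":{"type":"number"}},"newtons":{"type":"number"}},"required":["targets"]}

```bash
mkdir -p pics; python3 - <<'E'
from rig import monitor, eyes
import cv2,pickle
for n in("top","side"):
    c=eyes.capture(n); pickle.dump(c,open(n+".pkl","wb")); cv2.imwrite(f"pics/{n}0.png",c["img"][:,:,::-1])
    print(n,c["K"],c["distortion"],c["R"],c["t"])
print(monitor.sense())
E
```

```text
top [[591.80597786   0.         326.76466063]
 [  0.         591.80597786 241.69931362]
 [  0.           0.           1.        ]] [-0.02320272  0.          0.          0.          0.        ] [[ 0.02234055 -0.9994145   0.02591436]
 [-0.98218415 -0.02677837 -0.18600329]
 [ 0.18658833 -0.02129726 -0.98220732]] [ -20.44940941  548.31698444 1321.55343364]
side [[541.08599082   0.         318.13937182]
 [  0.         541.08599082 238.27716225]
 [  0.           0.           1.        ]] [-0.11221047  0.          0.          0.          0.        ] [[-0.98334949 -0.18167311  0.00432064]
 [-0.10506951  0.54899369 -0.8291962 ]
 [ 0.14827065 -0.81584362 -0.55894096]] [ 530.7851068    89.44506886 1134.25326167]
{'time_s': 0.1, 'joints': array([ 1.00059002e+00,  3.13370553e-01,  1.49834822e+00, -9.90722844e-06,
        1.33097964e+00, -2.23385491e-01]), 'dq': array([ 0.00121481, -0.00043948, -0.00168057, -0.00147389,  0.00095071,
        0.00043607]), 'tau': array([ 3.48146474e-03, -4.12902761e+01, -2.60139191e+01, -1.68798911e-04,
        3.08570030e-03, -1.77106227e-05]), 'eef_pos': array([178.33681071, 493.5472305 , 230.80917124]), 'ee_rot': array([-2.09231570e-04,  1.72541416e-01,  9.85002109e-01, -5.11783015e-04]), 'force': array([ 0.69876683,  0.21927511, -0.28819677]), 'wrist_torque': array([ 0.00037956, -0.0140303 ,  0.05896453]), 'grip_force': 0.0, 'grip_width': 0.99990719778599}
```

View pics/top0.png

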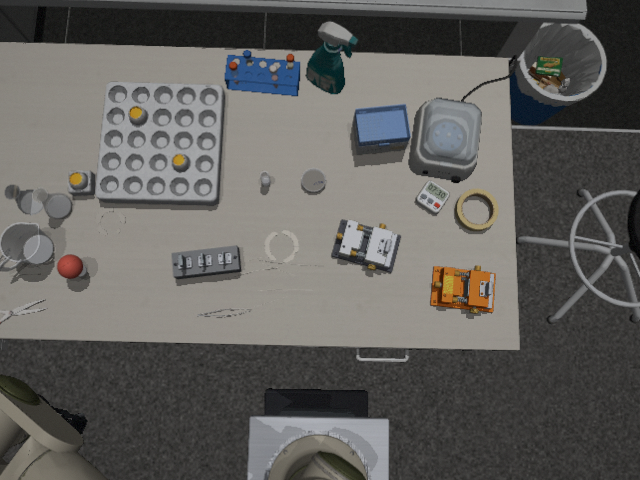

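View pics/side0.png

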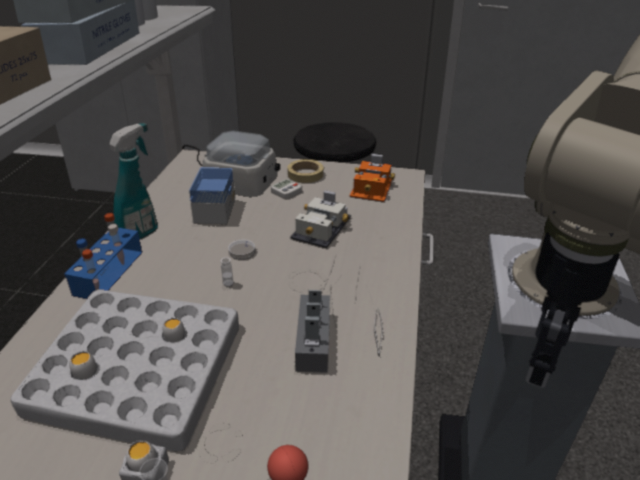

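Overview: in the top image the stand is at about (207,262), the white stage at (367,246) and the orange look-alike at (463,289). Side image: stand (314,332), stage (322,220). Next, magnified crops.

```bash
cat > h.py <<'E'
import pickle,cv2,numpy as np
def load(n): return pickle.load(open(n+".pkl","rb"))
def proj(c,X):
    return cv2.projectPoints(np.array(X,float).reshape(-1,3),cv2.Rodrigues(c["R"])[0],c["t"],c["K"],np.array(c["distortion"]))[0][:,0]
def ray(c,uv,z):
    p=cv2.undistortPoints(np.array([[uv]],float),c["K"],np.array(c["distortion"]))[0,0]
    d=c["R"].T@np.array([p[0],p[1],1]); o=-c["R"].T@c["t"]
    return o+d*(z-o[2])/d[2]
def crop(c,u,v,w,h,s):
    return cv2.resize(c["img"][v:v+h,u:u+w],None,fx=s,fy=s,interpolation=cv2.INTER_CUBIC)
E
python3 - <<'E'
from h import *
t,s=load("top"),load("side")
a=np.hstack([crop(t,165,230,80,60,5),crop(t,327,210,80,60,5)])
b=np.hstack([crop(s,275,285,80,60+30,5)[:300*450//450],crop(s,285,185,80,60,5)])
im=np.vstack([a,b]); cv2.imwrite("pics/c0.png",im[:,:,::-1]); print(im.shape)
E
```

```text
(600, 800, 3)
```

View pics/c0.png

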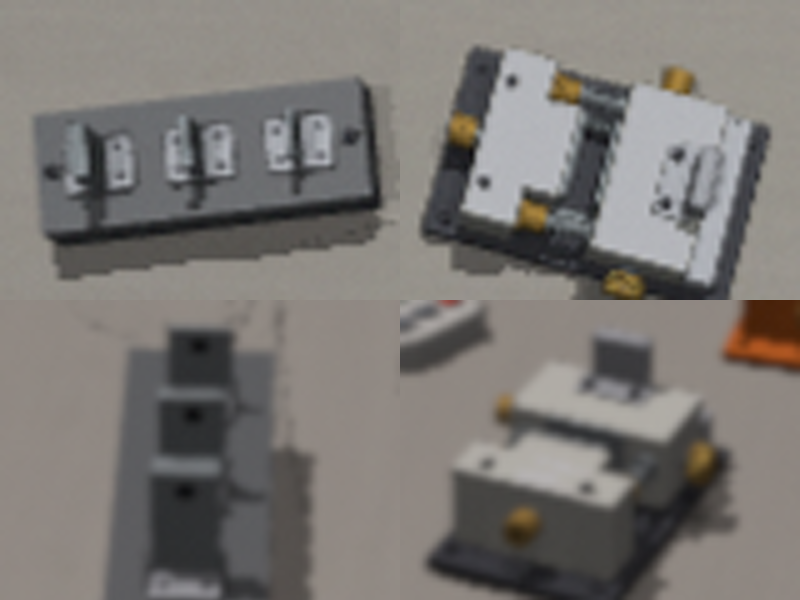

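```bash
cat > fit.py <<'E'
from h import *
from scipy.optimize import least_squares
def fit(obs,x0):
    # obs: (cam, local pts, px)
    def tf(p,X):
        c,s=np.cos(p[2]),np.sin(p[2]); X=np.array(X,float)
        return np.c_[p[0]+c*X[:,0]-s*X[:,1],p[1]+s*X[:,0]+c*X[:,1],X[:,2]]
    f=lambda p:np.concatenate([(proj(c,tf(p,X))-np.array(px)).ravel() for c,X,px in obs])
    r=least_squares(f,x0,x_scale=[100,100,.1]); return r.x,r.fun.reshape(-1,2),tf
E
python3 - <<'E'
from fit import *
t,s=load("top"),load("side")
T1=lambda L:[(165+x/5,230+y/5) for x,y in L]; T2=lambda L:[(327+(x-400)/5,210+y/5) for x,y in L]
S1=lambda L:[(275+x/5,285+(y-300)/5) for x,y in L]; S2=lambda L:[(285+(x-400)/5,185+(y-300)/5) for x,y in L]
# stand: local x ~ world +y (image left)
print(ray(t,(207,262),46),ray(t,(367,246),52))
A=[(t,[(76,-28,46),(-76,-28,46),(-76,28,46),(76,28,46)],T1([(35,117),(360,78),(376,202),(50,232)])),
   (s,[(-76,-28,46),(-76,28,46)],S1([(127,350),(270,350)]))]
p,r,tf=fit(A,[400,280,1.6]); print("stand",p,r.round(1).tolist())
B=[(t,[(45,-41,52),(45,41,52),(-64,-41,52),(-64,41,52)],T2([(505,50),(460,213),(726,105),(690,270)])),
   (s,[(45,-41,52),(45,41,52)],S2([(455,466),(632,502)]))]
q,r,_=fit(B,[400,-80,1.4]); print("stage",q,r.round(1).tolist())
pickle.dump((p,q),open("pose.pkl","wb"))
def box(x0,x1,y0,y1,z0,z1): return [(x,y,z) for z in(z0,z1) for x,y in((x0,y0),(x1,y0),(x1,y1),(x0,y1))]
E_=[(0,1),(1,2),(2,3),(3,0),(4,5),(5,6),(6,7),(7,4),(0,4),(1,5),(2,6),(3,7)]
out=[]
for c,o in((t,((165,230),(327,210))),(s,((275,285),(285,185)))):
    row=[]
    for (u,v),pose,bx in zip(o,(p,q),([box(-76,76,-28,28,0,46),box(42,50,-12,12,52,98)],[box(0,45,-41,41,51,52),box(-64,-14,-41,41,51,52),box(-64,-54,-15,15,52,78),box(-.1,0,-20,20,16,52)])):
        im=crop(c,u,v,80,60,5).copy()
        for b in bx:
            P=((proj(c,tf(pose,b))-[u,v]+.5)*5).astype(int)
            for i,j in E_: cv2.line(im,tuple(map(int,P[i])),tuple(map(int,P[j])),(255,0,0),1)
        row.append(im)
    out.append(np.hstack(row))
cv2.imwrite("pics/c1.png",np.vstack(out)[:,:,::-1])
E
```

```text
[494.59575842 268.04160911  46.        ] [ 540.99061005 -100.46960505   52.        ]
stand [497.00224632 271.29405819   1.72607994] [[-0.4, -0.2], [0.2, -0.7], [-0.4, -1.7], [-1.3, 0.7], [0.4, -1.3], [1.3, -0.7]]
stage [551.73662391 -89.06063617   1.36420221] [[-0.8, 0.2], [0.4, 1.2], [0.4, -0.2], [0.3, 0.6], [0.1, -0.1], [-1.9, 0.2]]
```

View pics/c1.png

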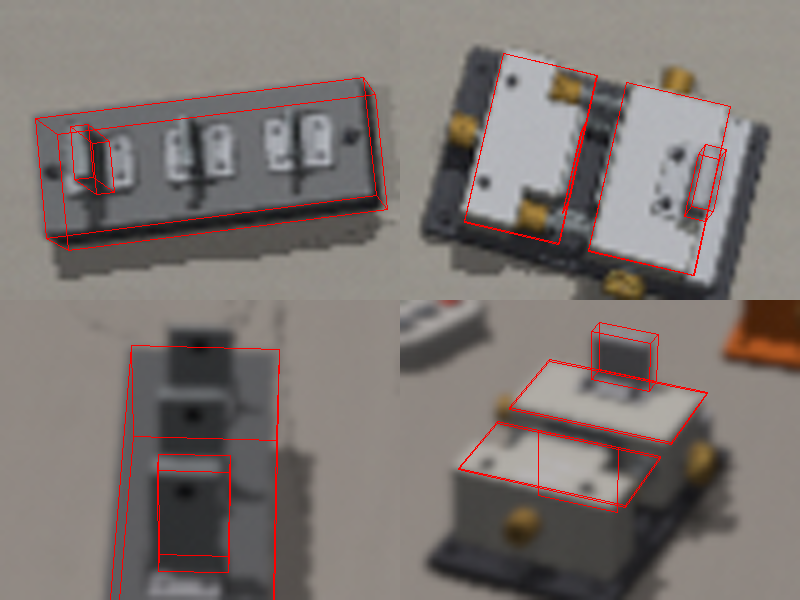

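The overlay fits within 1–2 px. The 8 mm gauge is the leftmost in the top image, around (181,261). Next I compute the approach.

```bash
cat > go.py <<'E'
from h import *
from rig import monitor
from scipy.spatial.transform import Rotation as Ro
def go(pos,yaw,v=True):
    s=monitor.sense(); q=s["ee_rot"]; R=Ro.from_quat([q[1],q[2],q[3],q[0]])
    y=np.array([np.cos(yaw),np.sin(yaw),0]); z=np.array([0,0,-1.]); Rt=np.c_[np.cross(y,z),y,z]
    rv=(R.inv()*Ro.from_matrix(Rt)).as_rotvec(degrees=True)
    d=np.array(pos)-s["eef_pos"]
    print("now",s["eef_pos"].round(1),"t",round(s["time_s"],2),"F",s["force"].round(1),"w",round(s["grip_width"],3),"gf",round(s["grip_force"],1))
    print("rotvec",rv.round(2),"shift before turn",(R.inv().apply(d)/60).round(3),"shift after turn",(Rt.T@d/60).round(3))
E
python3 - <<'E'
from go import *
p,q=pickle.load(open("pose.pkl","rb"))
g=p[:2]+46*np.array([np.cos(p[2]),np.sin(p[2])]);print(g)
go([g[0],g[1],150],p[2])
E
```

```text
[489.8878721  316.74057268]
now [178.3 493.5 230.8] t 0.1 F [ 0.7  0.2 -0.3] w 1.0 gf 0.0
rotvec [ -0.06  -0.03 -28.77] shift before turn [-5.885 -1.005  1.347] shift after turn [-4.674 -3.714  1.347]
```

Call:
send_rows(targets=[0,0,0,-0.84,-0.144,0,-0.3,0,0,0,-0.84,-0.144,0,-0.3,0,0,0,-0.84,-0.144,0,-0.3,0,0,0,-0.84,-0.144,0,-0.3,0,0,0,-0.84,-0.144,0,-0.3])

```text
time_s: 0.72
eef_pos: [402.0, 366.4, 231.0]
ee_rot: [-0.0, 0.173, 0.985, -0.0]
force: [0.5, 1.2, -0.8]
grip_width: 0.349
grip_force: 0.0
```

Call:
send_rows(targets=[0,0,0,-0.84,-0.144,0.4,-0.3,0,0,0,-0.84,-0.144,0.4,-0.3,0,0,-9.6,0,0,0.3,-0.3,0,0,-9.6,0,0,0.247,-0.3,0,0,-9.6,0,0,0,-0.3])

```text
time_s: 1.35
eef_pos: [489.1, 316.5, 148.8]
ee_rot: [-0.002, -0.08, 0.997, -0.0]
force: [0.6, 0.1, 0.3]
grip_width: 0.35
grip_force: 0.0
```

```bash
python3 - <<'E'
from go import *
from rig import eyes
p,q=pickle.load(open("pose.pkl","rb"))
go([489.9,316.7,150],p[2])
ims=[]
for n,(u,v) in(("top",(140,205)),("side",(265,265))):
    c=eyes.capture(n); pickle.dump(c,open(n+".pkl","wb")); ims.append(crop(c,u,v,100,120,4))
    print(n,proj(c,[[489.9,316.7,150],[489.9,316.7,98]])-[u,v])
cv2.imwrite("pics/c2.png",np.hstack(ims)[:,:,::-1])
E
```

```text
now [489.1 316.5 148.8] t 1.35 F [0.6 0.1 0.3] w 0.35 gf 0.0
rotvec [-0.04 -0.18  0.33] shift before turn [-0.014  0.001 -0.021] shift after turn [-0.014  0.001 -0.021]
top [[35.56168027 51.13926626]
 [40.83510813 54.94094654]]
side [[48.23552087 27.94267006]
 [48.26522673 52.14071537]]
```

View pics/c2.png

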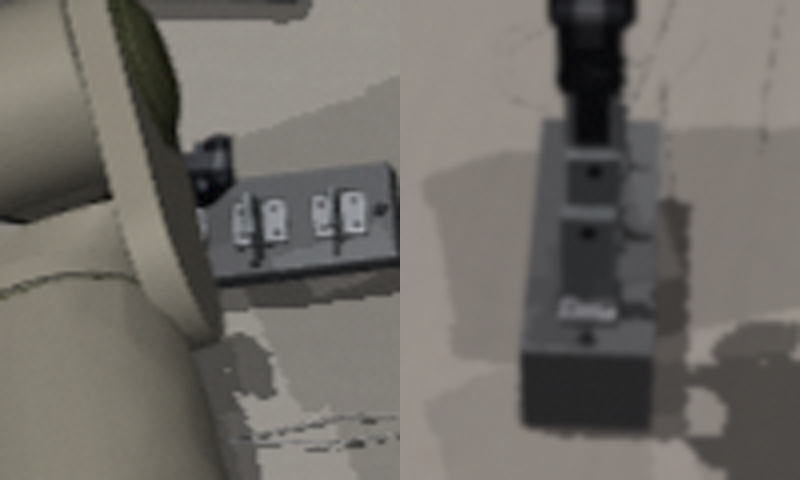

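Side view: fingers come down at crop x≈49, and the 8 mm handle sits at crop x≈47 (about 2 mm towards +x). The top view is blocked by the arm. I correct and descend.

Call:
send_rows(targets=[0,0,0.3,-0.043,0.018,0.3,-0.3,0,0,0,0,0,0.5,-0.3,0,0,0,0,0,0.5,-0.3,0,0,0,0,0,0.21,-0.3,0,0,0,0,0,0,-0.3])

```text
time_s: 2.08
eef_pos: [491.8, 318.3, 59.2]
ee_rot: [-0.001, -0.075, 0.997, -0.0]
force: [0.2, 0.1, 0.5]
grip_width: 0.349
grip_force: 0.0
```

Call:
send_rows(targets=[0,0,0,0,0,0,-0.6,0,0,0,0,0,0,-0.75,0,0,0,0,0,0,-0.85,0,0,0,0,0,0,-0.85,0,0,0,0,0,0,-0.85], newtons=20)

```text
time_s: 2.7
eef_pos: [492.5, 318.6, 60.7]
ee_rot: [0.001, -0.075, 0.997, 0.0]
force: [0.1, 0.3, 6.9]
grip_width: 0.094
grip_force: 23.2
```

Grip width 0.094 × 85 ≈ 8 mm, so this is the right gauge. Firm up the grip and lift straight up.

Call:
send_rows(targets=[0,0,0,0,0,0,-1,0,0,0,0,0,0,-1,0,0,0,0,0,-0.1,-1,0,0,0,0,0,-0.2,-1,0,0,0,0,0,-0.2,-1], newtons=60)

```text
time_s: 3.32
eef_pos: [492.1, 318.4, 90.8]
ee_rot: [0.0, -0.075, 0.997, 0.0]
force: [0.1, -0.2, 0.0]
grip_width: 0.089
grip_force: 58.4
```

Call:
send_rows(targets=[0,0,0,0,0,-0.4,-1,0,0,0,0,0,-0.5,-1,0,0,0,0,0,-0.5,-1,0,0,0,0,0,0,-1])

```text
time_s: 3.82
eef_pos: [493.0, 318.8, 176.5]
ee_rot: [0.002, -0.075, 0.997, 0.001]
force: [0.5, 0.2, -1.7]
grip_width: 0.085
grip_force: 58.3
```

```bash
python3 - <<'E'
from go import *
from rig import eyes
p,q=pickle.load(open("pose.pkl","rb"))
m=q[:2]-7*np.array([np.cos(q[2]),np.sin(q[2])]);print(m,q[2])
go([m[0],m[1],170],q[2])
c=eyes.capture("side"); 
cv2.imwrite("pics/c3.png",crop(c,255,205,120,150,4)[:,:,::-1])
E
```

```text
[550.30073043 -95.91178278] 1.3642022077128837
now [493.  318.8 176.5] t 3.83 F [ 0.5  0.2 -1.7] w 0.085 gf 58.3
rotvec [ 0.11  0.26 20.47] shift before turn [ 0.093 -6.977  0.1  ] shift after turn [-2.353 -6.569  0.109]
```

View pics/c3.png

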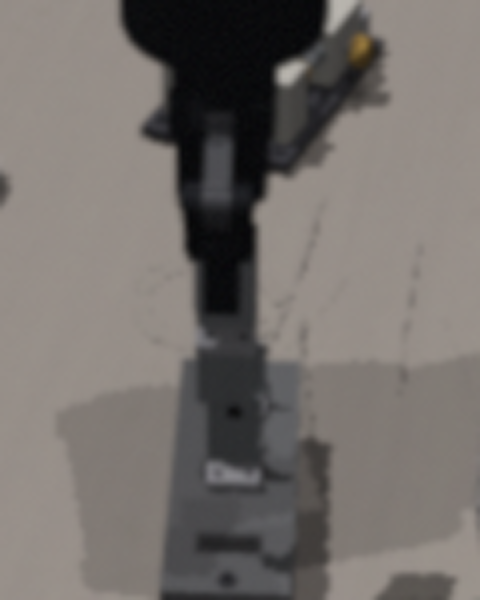

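The gauge is held under the fingers and clear of the stand; its slot at crop (229,543) is empty and the other two gauges are still in place. Carry it over to the stage.

Call:
send_rows(targets=[0,0,0,0.013,-0.7,0,-1,0,0,0,0.013,-0.9,0,-1,0,0,0,0.013,-0.9,0,-1,0,0,0,0.013,-0.9,0,-1,0,0,0,0.013,-0.9,0,-1])

```text
time_s: 4.5
eef_pos: [526.3, 61.1, 172.6]
ee_rot: [-0.001, -0.075, 0.997, 0.0]
force: [0.8, 0.0, -0.3]
grip_width: 0.086
grip_force: 58.5
```

Call:
send_rows(targets=[0,0,0,0.013,-0.9,0,-1,0,0,0,0.013,-0.9,0,-1,0,0,0,0,-0.877,0,-1,0,0,10.2,0,0,0,-1,0,0,10.2,0,0,0,-1])

```text
time_s: 5.12
eef_pos: [548.8, -96.8, 172.3]
ee_rot: [-0.001, 0.106, 0.994, 0.0]
force: [0.3, 0.8, -0.7]
grip_width: 0.084
grip_force: 58.7
```

Call:
send_rows(targets=[0,0,0,0,0,0.4,-1,0,0,0,0,0,0.4,-1,0,0,0,0,0,0,-1])

```text
time_s: 5.5
eef_pos: [548.1, -95.8, 123.5]
ee_rot: [-0.003, 0.103, 0.995, 0.001]
force: [-0.7, 0.4, 0.2]
grip_width: 0.089
grip_force: 58.7
```

```bash
python3 - <<'E'
from go import *
from rig import eyes
p,q=pickle.load(open("pose.pkl","rb"))
go([550.3,-95.9,130],q[2])
ims=[]
for n,(u,v) in(("top",(317,190)),("side",(270,150))):
    c=eyes.capture(n); pickle.dump(c,open(n+"b.pkl","wb")); ims.append(crop(c,u,v,100,100,4))
cv2.imwrite("pics/c4.png",np.hstack(ims)[:,:,::-1])
E
```

```text
now [548.1 -95.8 123.5] t 5.5 F [-0.7  0.4  0.2] w 0.089 gf 58.7
rotvec [ 0.05 -0.31  0.06] shift before turn [-0.036  0.005 -0.109] shift after turn [-0.036  0.005 -0.109]
```

View pics/c4.png

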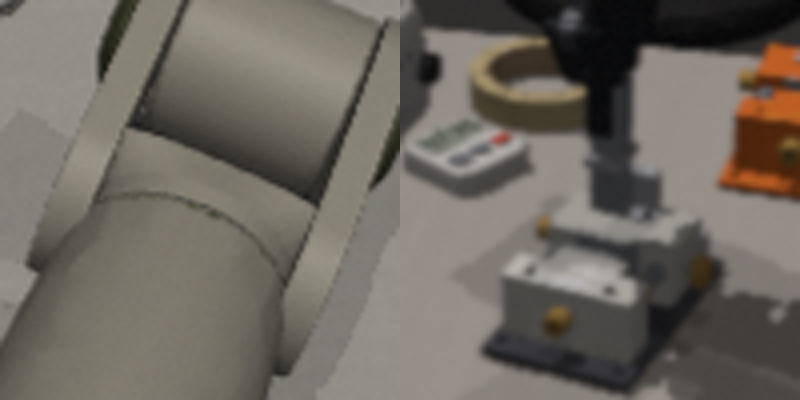

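Top view is blocked by the arm. The side view shows the gauge above the gap near crop (615,190). I refine the gap position from the initial top picture with edge profiles, then descend in guarded steps.

```bash
python3 - <<'E'
from h import *
p,q=pickle.load(open("pose.pkl","rb"))
c=load("topb"); im=cv2.cvtColor(cv2.imread("pics/top0.png"),cv2.COLOR_BGR2GRAY).astype(np.float32)
ca,sa=np.cos(q[2]),np.sin(q[2])
def prof(ys,xs,z):
    out=0
    for y in ys:
        P=proj(c,np.c_[q[0]+ca*xs-sa*y,q[1]+sa*xs+ca*y,np.full(len(xs),z)]).astype(np.float32)
        out=out+cv2.remap(im,P[:,0].reshape(1,-1),P[:,1].reshape(1,-1),cv2.INTER_LINEAR)[0]
    return out/len(ys)
xs=np.arange(-74,56,1.)
for nm,ys in(("plate y+-15",np.arange(-14,15,2.)),("y -14..-4",np.arange(-14,-3,2.)),("y 4..14",np.arange(4,15,2.)),("far",np.r_[-36:-33:1.,33:37:1.])):
    v=prof(ys,xs,52); print(nm); print([(int(x),int(a)) for x,a in zip(xs,v) if x in np.r_[-22:10] or x>38 or x<-56])
ys=np.arange(-50,51,1.)
for nm,xx in(("fixed",np.arange(10,40,3.)),("carr",np.arange(-45,-20,3.))):
    v=np.mean([[prof([y],np.array([x]),52)[0] for y in ys] for x in xx],0); print(nm,[(int(y),int(a)) for y,a in zip(ys,v) if abs(y)>33])
E
```

```text
plate y+-15
[(-74, 134), (-73, 159), (-72, 172), (-71, 176), (-70, 175), (-69, 171), (-68, 164), (-67, 155), (-66, 144), (-65, 135), (-64, 131), (-63, 131), (-62, 134), (-61, 138), (-60, 140), (-59, 140), (-58, 136), (-57, 127), (-22, 180), (-21, 180), (-20, 179), (-19, 176), (-18, 170), (-17, 158), (-16, 140), (-15, 125), (-14, 117), (-13, 101), (-12, 76), (-11, 57), (-10, 53), (-9, 56), (-8, 58), (-7, 59), (-6, 60), (-5, 60), (-4, 60), (-3, 59), (-2, 58), (-1, 63), (0, 76), (1, 93), (2, 112), (3, 130), (4, 141), (5, 150), (6, 164), (7, 176), (8, 181), (9, 181), (39, 181), (40, 181), (41, 181), (42, 180), (43, 177), (44, 169), (45, 154), (46, 126), (47, 95), (48, 74), (49, 67), (50, 68), (51, 72), (52, 75), (53, 75), (54, 75), (55, 74)]
y -14..-4
[(-74, 142), (-73, 165), (-72, 175), (-71, 176), (-70, 174), (-69, 168), (-68, 160), (-67, 148), (-66, 137), (-65, 131), (-64, 132), (-63, 140), (-62, 150), (-61, 157), (-60, 161), (-59, 161), (-58, 156), (-57, 144), (-22, 181), (-21, 180), (-20, 179), (-19, 174), (-18, 167), (-17, 152), (-16, 132), (-15, 120), (-14, 113), (-13, 94), (-12, 
[... 1938 characters left out ...]
5, 146), (-44, 150), (-43, 156), (-42, 161), (-41, 160), (-40, 155), (-39, 151), (-38, 149), (-37, 148), (-36, 149), (-35, 151), (-34, 152), (34, 139), (35, 129), (36, 113), (37, 92), (38, 72), (39, 58), (40, 50), (41, 48), (42, 47), (43, 46), (44, 43), (45, 40), (46, 38), (47, 37), (48, 36), (49, 35), (50, 36)]
carr [(-50, 126), (-49, 124), (-48, 122), (-47, 121), (-46, 121), (-45, 121), (-44, 122), (-43, 125), (-42, 137), (-41, 154), (-40, 168), (-39, 175), (-38, 179), (-37, 180), (-36, 181), (-35, 181), (-34, 181), (34, 181), (35, 181), (36, 180), (37, 177), (38, 163), (39, 137), (40, 107), (41, 84), (42, 69), (43, 62), (44, 60), (45, 58), (46, 57), (47, 62), (48, 68), (49, 70), (50, 71)]
```

Edges show the stage about 1.3 mm further along +x than fitted, so the corrected gap mid is ≈ (551.3, -94.6).

Call:
send_rows(targets=[0,0,0,-0.048,0.03,0,-1,0,0,0,0,0,0.15,-1,0,0,0,0,0,0.15,-1,0,0,0,0,0,0,-1])

```text
time_s: 6.1
eef_pos: [552.2, -94.9, 106.9]
ee_rot: [-0.001, 0.103, 0.995, 0.0]
force: [0.1, 0.4, -0.4]
grip_width: 0.087
grip_force: 58.7
```

```bash
python3 - <<'E'
from go import *
go([551.3,-94.6,66.4],1.3642)
E
```

```text
now [552.2 -94.9 106.9] t 6.1 F [ 0.1  0.4 -0.4] w 0.087 gf 58.7
rotvec [ 0.02 -0.11  0.07] shift before turn [0.014 0.002 0.675] shift after turn [0.016 0.002 0.675]
```

Call:
send_rows(targets=[0,0,0,0,0,0.05,-1,0,0,0,0,0,0.05,-1,0,0,0,0,0,0.05,-1,0,0,0,0,0,0.05,-1,0,0,0,0,0,0,-1])

```text
time_s: 6.72
eef_pos: [552.6, -95.1, 95.6]
ee_rot: [-0.0, 0.103, 0.995, 0.0]
force: [0.2, 0.1, -1.2]
grip_width: 0.085
grip_force: 58.7
```

No contact, so the blade is about 5 mm below the plate tops. Continue.

Call:
send_rows(targets=[0,0,0,0,0,0.06,-1,0,0,0,0,0,0.06,-1,0,0,0,0,0,0.06,-1,0,0,0,0,0,0.06,-1,0,0,0,0,0,0,-1])

```text
time_s: 7.35
eef_pos: [552.5, -95.1, 81.1]
ee_rot: [-0.0, 0.103, 0.995, 0.0]
force: [1.1, 0.1, -0.7]
grip_width: 0.084
grip_force: 58.7
```

Call:
send_rows(targets=[0,0,0,0,0,0.05,-1,0,0,0,0,0,0.05,-1,0,0,0,0,0,0.04,-1,0,0,0,0,0,0,-1])

```text
time_s: 7.85
eef_pos: [552.6, -95.1, 72.9]
ee_rot: [-0.0, 0.103, 0.995, 0.0]
force: [-0.0, 0.6, -1.0]
grip_width: 0.087
grip_force: 58.7
```

Call:
send_rows(targets=[0,0,0,0,0,0.03,-1,0,0,0,0,0,0.03,-1,0,0,0,0,0,0.025,-1,0,0,0,0,0,0,-1])

```text
time_s: 8.35
eef_pos: [552.6, -95.1, 67.8]
ee_rot: [-0.0, 0.103, 0.995, 0.0]
force: [0.3, 0.5, -0.9]
grip_width: 0.09
grip_force: 58.7
```

Call:
send_rows(targets=[0,0,0,0,0,0.02,-1,0,0,0,0,0,0.015,-1,0,0,0,0,0,0,-1])

```text
time_s: 8.72
eef_pos: [552.8, -95.2, 66.8]
ee_rot: [0.0, 0.102, 0.995, -0.0]
force: [-2.5, 0.2, 7.8]
grip_width: 0.087
grip_force: 60.1
```

Contact came at the expected height, so the cross-bar is seated. Release, then rise straight up.

Call:
send_rows(targets=[0,0,0,0,0,0,-0.7,0,0,0,0,0,0,-0.5,0,0,0,0,0,0,-0.3,0,0,0,0,0,0,-0.3,0,0,0,0,0,0,-0.3], newtons=20)

```text
time_s: 9.35
eef_pos: [552.7, -95.1, 65.8]
ee_rot: [-0.0, 0.103, 0.995, 0.0]
force: [-0.4, 0.6, 0.5]
grip_width: 0.351
grip_force: 0.0
```

Call:
send_rows(targets=[0,0,0,0,0,-0.2,-0.3,0,0,0,0,0,-0.5,-0.3,0,0,0,0,0,-0.6,-0.3,0,0,0,0,0,-0.5,-0.3,0,0,0,0,0,0,-0.3])

```text
time_s: 9.98
eef_pos: [553.7, -95.4, 176.9]
ee_rot: [0.003, 0.102, 0.995, -0.001]
force: [0.8, 0.1, -0.1]
grip_width: 0.349
grip_force: 0.0
```

```bash
python3 - <<'E'
from go import *
from rig import eyes
q=pickle.load(open("pose.pkl","rb"))[1]; ca,sa=np.cos(q[2]),np.sin(q[2])
q0=np.array([551.3+7*ca,-94.6+7*sa]); print("stage",q0)
P=q0+np.array([ca,sa])*-100; go([P[0],P[1],175],q[2])
c=eyes.capture("side"); im=crop(c,285,170,80,75,6)
cv2.imwrite("pics/c5.png",im[:,:,::-1])
E
```

```text
stage [552.73589348 -87.74885339]
now [553.7 -95.4 176.9] t 9.97 F [ 0.8  0.1 -0.1] w 0.349 gf 0.0
rotvec [-0.05  0.3   0.07] shift before turn [ 0.044 -1.545  0.033] shift after turn [ 0.042 -1.545  0.031]
```

View pics/c5.png

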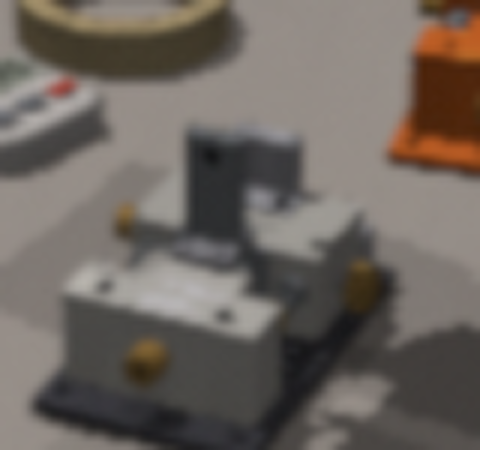

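The gauge stands upright between the plates with its cross-bar down on the blocks (crop (210,245)), and the thumb plate is behind it at (275,160). Now I close the fingers and go behind the thumb plate.

Call:
send_rows(targets=[0,0,0,0.02,-0.8,0,-1,0,0,0,0.02,-0.75,0,-1,0,0,0,0,0,0.5,-1,0,0,0,0,0,0.5,-1,0,0,0,0,0,0.5,-1])

```text
time_s: 10.65
eef_pos: [530.7, -185.5, 82.1]
ee_rot: [-0.001, 0.103, 0.995, 0.0]
force: [-0.6, -0.6, -0.0]
grip_width: -0.003
grip_force: 0.0
```

Call:
send_rows(targets=[0,0,0,0,0,0.46,-1,0,0,0,0,0,0,-1,0,0,0,0,0,0,-1])

```text
time_s: 11.02
eef_pos: [531.7, -185.8, 57.0]
ee_rot: [0.0, 0.103, 0.995, -0.0]
force: [-0.6, -0.3, -0.1]
grip_width: 0.001
grip_force: 0.0
```

```bash
python3 - <<'E'
from go import *
ca,sa=np.cos(1.3642),np.sin(1.3642)
P=np.array([552.74,-87.75])+np.array([ca,sa])*-85; go([P[0],P[1],58],1.3642)
print(ca,sa)
E
```

```text
now [ 531.7 -185.8   57. ] t 11.03 F [-0.6 -0.3 -0.1] w 0.001 gf 0.0
rotvec [-0.01  0.04  0.07] shift before turn [-0.009  0.255 -0.016] shift after turn [-0.009  0.255 -0.016]
0.2051298011535321 0.9787347774952683
```

Call:
send_rows(targets=[0,0,0,0,0.08,0,-1,0,0,0,0,0.08,0,-1,0,0,0,0,0.05,0,-1,0,0,0,0,0.03,0,-1,0,0,0,0,0,0,-1])

```text
time_s: 11.65
eef_pos: [534.3, -171.5, 56.3]
ee_rot: [0.0, 0.102, 0.995, -0.0]
force: [-0.2, 0.4, -0.8]
grip_width: -0.004
grip_force: 0.0
```

Call:
send_rows(targets=[0,0,0,0,0.03,0,-1,0,0,0,0,0.03,0,-1,0,0,0,0,0,0,-1])

```text
time_s: 12.02
eef_pos: [535.0, -167.9, 56.3]
ee_rot: [-0.0, 0.102, 0.995, 0.0]
force: [0.1, 0.3, -0.6]
grip_width: -0.004
grip_force: 0.0
```

Call:
send_rows(targets=[0,0,0,0,0.03,0,-1,0,0,0,0,0.03,0,-1,0,0,0,0,0,0,-1])

```text
time_s: 12.4
eef_pos: [535.7, -164.8, 56.3]
ee_rot: [0.0, 0.102, 0.995, -0.0]
force: [-1.2, -3.2, -0.2]
grip_width: 0.0
grip_force: 1.8
```

Call:
send_rows(targets=[0,0,0,0,0.03,0,-1,0,0,0,0,0.02,0,-1,0,0,0,0,0,0,-1])

```text
time_s: 12.78
eef_pos: [536.4, -162.2, 56.3]
ee_rot: [0.0, 0.103, 0.995, -0.001]
force: [-0.9, -5.8, -0.6]
grip_width: -0.002
grip_force: 2.9
```

In contact with the thumb plate; the carriage is moving against its spring.

Call:
send_rows(targets=[0,0,0,0,0.02,0,-1,0,0,0,0,0.02,0,-1,0,0,0,0,0,0,-1])

```text
time_s: 13.15
eef_pos: [536.9, -160.2, 56.3]
ee_rot: [0.0, 0.103, 0.995, -0.001]
force: [-1.3, -7.9, -1.2]
grip_width: -0.005
grip_force: 3.7
```

Call:
send_rows(targets=[0,0,0,0,0.015,0,-1,0,0,0,0,0,0,-1])

```text
time_s: 13.4
eef_pos: [537.0, -159.5, 56.3]
ee_rot: [0.0, 0.103, 0.995, -0.001]
force: [-1.8, -8.5, -1.7]
grip_width: -0.001
grip_force: 4.2
```

Call:
send_rows(targets=[0,0,0,0,0.015,0,-1,0,0,0,0,0,0,-1])

```text
time_s: 13.65
eef_pos: [537.2, -158.9, 56.4]
ee_rot: [0.0, 0.103, 0.995, -0.001]
force: [-2.5, -9.9, -1.4]
grip_width: -0.001
grip_force: 5.3
```

Call:
send_rows(targets=[0,0,0,0,0.015,0,-1,0,0,0,0,0,0,-1])

```text
time_s: 13.9
eef_pos: [537.2, -158.9, 56.4]
ee_rot: [0.0, 0.103, 0.995, -0.002]
force: [-4.4, -13.5, -1.8]
grip_width: 0.001
grip_force: 7.5
```

Call:
send_rows(targets=[0,0,0,0,0.015,0,-1,0,0,0,0,0,0,-1])

```text
time_s: 14.15
eef_pos: [537.3, -158.8, 56.4]
ee_rot: [0.0, 0.103, 0.995, -0.003]
force: [-6.0, -18.0, -3.3]
grip_width: -0.002
grip_force: 9.8
```

Call:
send_rows(targets=[0,0,0,0,0.015,0,-1,0,0,0,0,0,0,-1,0,0,0,0,0,0,-1,0,0,0,0,0,0,-1])

```text
time_s: 14.65
eef_pos: [537.3, -158.7, 56.4]
ee_rot: [0.0, 0.103, 0.995, -0.003]
force: [-5.2, -23.7, -3.8]
grip_width: 0.002
grip_force: 12.1
```

```bash
python3 - <<'E'
from go import *
from rig import eyes
c=eyes.capture("side"); cv2.imwrite("pics/c6.png",crop(c,285,150,80,95,6)[:,:,::-1]); print(monitor.sense()["force"],monitor.sense()["eef_pos"])
E
```

```text
[ -6.78167175 -23.52560092  -2.42986327] [ 537.26775117 -158.70182576   56.43871024]
```

View pics/c6.png

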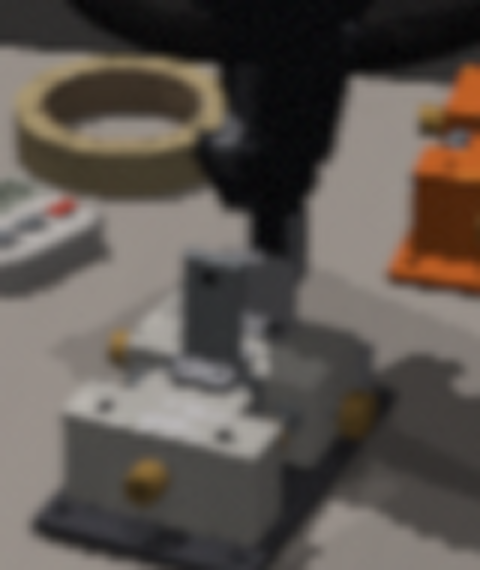

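The gauge is upright with its bar down (crop (205,372)). The carriage is closed on it and the fingers are holding the thumb plate at (275,260). The push is steady at about 24 N, of which about 15 N goes into the gauge. Hand in.

```bash
python3 -c "
from rig import job; print(job.finish_job())"
```

```text
the job is handed in; nothing more can be done
None
```

The job is handed in: the 8 mm gauge sits with its cross-bar on the blocks, nipped between the plates. The arm still holds the carriage home with a steady push of about 24 N, of which about 15 N goes into the gauge. The other gauges are still in the stand, nothing lying around was touched on purpose, and it took about 15 s.

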